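# Lower the orange pot on its ram lift

### The arm

A 6-joint arm with a two-finger parallel gripper is mounted at the origin on the work surface; the furniture and walls round the work are solid. World frame = base frame: x ahead of the robot, y to its left, z up, the work surface at z = 0. Lengths are in m, angles in degrees, forces in N, time in s.
With the tool pointing down it reaches from about 0.35 to 0.875 m from the base axis. Payload 4.2 kg.
Tool frame: the origin (TCP) lies midway between the tips of the shut fingers; the grasp point (between the pads) lies 19 mm behind it; y points along the fingers, z is the direction in which the jaws open and shut, and the axes are right-handed (so a half turn about y gives the same grasp; the last joint's range is limited). The gripper opens to 87 mm and grips with 3 to 60 N. Pads are 19 mm wide; open, the fingers measure 117 mm over their backs; the gripper's body (75 mm by 190 mm) begins 51 mm behind the grasp point.
Start: joints at [87.468, 22.042, 0.453, 0, -68.411, -14.817], TCP at [0.186, 0.597, 0.223] pointing down, gripper open.
Joint ranges: [-179.83, 179.83], [-69.29, 118.12], [-61.27, 80.66], [-181.25, 117.63], [-171.15, -9.14], [-177.46, 177.46]. Speed limits (degrees/s): [159.86, 159.86, 180, 180, 180, 180].

### API

Orientations are given as [roll, pitch, yaw] about the fixed x, y, z axes, in that order (R = Rz(yaw) Ry(pitch) Rx(roll)).
In Python, from workcell import env gives the robot as it stands. The module is installed in compiled form; this text tells all that it offers. Calls block until the motion is done:
- env.goto(position, orientation): joint-space move of the TCP to a pose.
- env.move_straight(position, rotation=None, rate=0.15, force_limit=None): straight line of the TCP; rotation=None keeps the orientation; rate is the mean speed in m/s. With force_limit (N) it stops when the force on the tool has changed by that much, and returns True; else False.
- env.set_joints(angles): joint-space move.
- env.gripper_to(opening, grasp_force=None): opening from 0.0 (shut) to 1.0 (fully open); grasp_force is the grip in N (None keeps the last); returns when the fingers have stopped.
- env.dwell(seconds).
- env.inverse_kinematics(position, orientation): joint angles nearest the present ones, or None.
- env.read_state(): the state.
- env.grab_frame(name): name is "scene" or "side" or "wrist"; returns a dict with "image" (420x560x3 uint8, blue, green, red), "fx", "fy", "cx", "cy" (pixels), "position" and "orientation" of the camera in the world. Camera axes: x right, y up, looking along -z (the intrinsics and any distortion apply to the point x, -y, -z); pixel columns grow to the right and rows downward; lengths in m; the calibration is good to about 2 mm. A picture is of the moment at which its call begins. There is no depth.
A pose or a line that the arm cannot do raises env.Unreachable and nothing moves.
- env.close_job(): hands the job in, once; it reports no verdict.
Trained networks look in a picture, given as the dict that the camera call returned (one of the last four; its "shot" number tells which), for a name from the list of things; names that differ only in an ending like _2 or _b are one class to them, and where a whole thing is asked for, a point or a joint stands for the part that bears it (a point fixed in the world has none). Each returns a list of dicts, best first, with "score" (0 to 1); they miss things now and then, are a little off and sometimes report something else, mostly with a low value. They report only what shows in the picture. A call takes as long as a camera call.
- env.search_frame(picture, thing): "xyz" ([x, y, z] in m, in world coordinates, good to about 4 mm: the middle of the surface that is visible of it).
- env.trace(picture, thing): "mask" (420x560 bool, what is visible of it).
The state is a dict: "clock": time; "joint_positions": joint angles; "qvel": joint speeds; "joint_torque": joint torques, N m; "position": TCP position; "tool_rot": TCP orientation; "force": force on the tool from outside, world axes, zero at the start; "wrist_torque": the same for the moment, N m; "opening": opening from 0.0 (shut) to 1.0 (fully open).
Only numpy, scipy, OpenCV 4.12 (cv2) and the standard library are available. Lean on these libraries where they do the work, as an engineer would, in place of code of your own. Each camera call takes 0.05 s, during which the arm holds its last target.

### The job

Two small ram lifts stand raised on the work table, each with a red T-bar release valve. Crack open the valve of the lift that carries the orange pot, about an eighth of a turn anticlockwise, so that its platform sinks slowly all the way down, then shut that valve again and let go. Do not let the pot drop fast, touch neither pot, and leave the lift with the cream pot raised.

Things in the scene. Friction and masses are not known exactly. Their poses are not given: they have to be found in the camera images.
- orange_valve (a joint): Opening of this lift's valve, rad: 0 shut (stop), grows anticlockwise from above, stop at 1.8; 0 to 0.1 at the start; stays where left; resists with 0.2 N m. Locked below 0.2, starts to leak between 0.2 and 0.6, faster the farther open: at 0.8 the platform sinks 15 to 40 mm/s (60 mm in all, 2 to 4 s), beyond 1 perhaps over the 50 mm/s allowed. Turned back, it slows and stops the ram.
- orange_handle (a point): Centre of this valve's red bar handle, on its turning axis, 79 mm above the work top. Bar 64 long, 14 wide, 22 mm tall; y of this frame runs along it, z is up; shut, x points to the ram. Below it a brass seat (34 mm across, top 55 mm up) on the lift's grey base (250x110, top 43 mm up). Ram and round platform (132 mm across, top 162 mm up raised, 102 down) are 160 mm beyond, away from the robot.
- orange_pot: Orange pot, 88 mm across, 90 mm tall, 0.2 to 0.4 kg, loose and upright on its lift's round platform. Origin at the centre of its underside, z axis up: 162 mm above the work surface when the platform is raised, 102 mm when it is fully down.
- cream_pot: Cream pot, 76 mm across, 70 mm tall, loose on the second lift, which is of the same make and size with the same red handle. Origin at the centre of its underside, 162 mm above the work surface; it is to stay up there.

How it is judged:
By the outcome, as a careful person would: the job done as asked, in the order asked, and still so for the second after the job is handed in, with the robot touching nothing.
It also fails if it takes over 38 s, if anything falls off the work surface, if the arm or the gripper's body presses on something with over 40 N, if the wrist force passes 120 N, or if a joint passes its speed limit or range.

## Working session

There is one attempt and no reset: what is moved stays moved. The work goes in short steps, each a Python script; the robot and the scene stay as the last script left them, time stands still between calls to the robot, and variables do not carry over. Pictures are saved under pics/ and viewed, and the job is handed in when it is done.

```bash
mkdir -p pics; python3 - <<'E'
from workcell import env
import cv2
s=env.read_state();print(s['clock'],s['position'],s['tool_rot'],s['opening'])
for n in ["scene","side","wrist"]:
    f=env.grab_frame(n);cv2.imwrite(f"pics/a_{n}.png",f["image"])
    print(n,f["position"],f["orientation"],f["fx"],f["fy"],f["cx"],f["cy"],[k for k in f])
    for t in ["orange_handle","orange_pot","cream_pot"]:
        print(t,[(r["score"],r["xyz"]) for r in env.search_frame(f,t)])
print(env.read_state()['clock'])
E
```

```text
0.0 [0.18619769 0.59598111 0.22148703] [-8.98756812e+01  4.88541978e-03  1.62638624e+02] 0.9969895711084725
scene [0.20999277 0.45647396 0.79387323] [  41.74692466    0.53202763 -143.7363266 ] 464.4884893515891 464.4884893515891 271.9631547986126 206.6050718796878 ['image', 'fx', 'fy', 'cx', 'cy', 'position', 'orientation', 'shot']
orange_handle [(0.94, [0.5083, 0.1621, 0.0898])]
orange_pot [(0.94, [0.6742, 0.183, 0.2227])]
cream_pot [(0.98, [0.6831, -0.1884, 0.2081])]
side [0.36852862 0.65437102 0.74386998] [  49.62630815   -1.08629536 -160.53538177] 421.7443933227307 421.7443933227307 283.3580987748624 211.28753084307908 ['image', 'fx', 'fy', 'cx', 'cy', 'position', 'orientation', 'shot']
orange_handle [(0.68, [0.5092, 0.1602, 0.088])]
orange_pot [(0.86, [0.6747, 0.1918, 0.2152])]
cream_pot [(0.7, [0.6823, -0.1743, 0.2102])]
wrist [0.26568322 0.57232126 0.38513147] [-1.73364886e+01 -3.21888826e-02 -1.07290046e+02] 301.0239573191534 301.0239573191534 282.7031017365033 205.75265533556157 ['image', 'fx', 'fy', 'cx', 'cy', 'position', 'orientation', 'shot']
orange_handle []
orange_pot []
cream_pot []
0.6
```

View pics/a_scene.png

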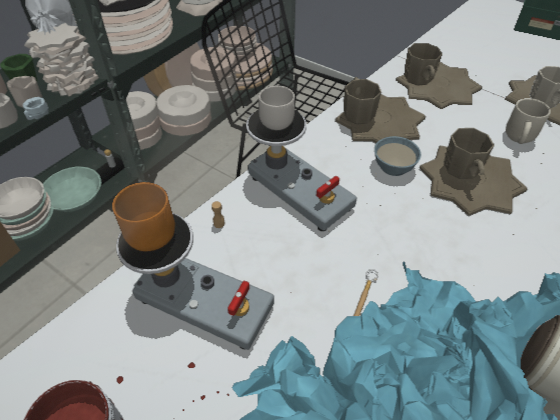

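View pics/a_side.png

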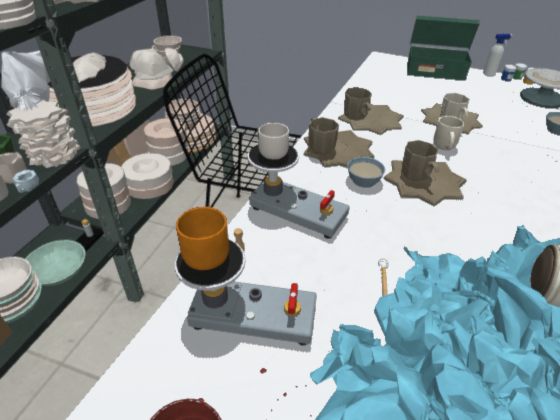

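The scene view shows the orange lift at left, with its handle at about (238,298) and pot at (144,215). The cream lift is at upper right, with its handle at (328,187). I'll fit the bar model to the network's masks from both cameras to get its centre and yaw.

```bash
cat > h.py <<'E'
from workcell import env
import numpy as np, cv2
from scipy.spatial.transform import Rotation as R
from scipy.optimize import minimize
def proj(f,P):
    p=(np.asarray(P)-f["position"])@R.from_euler('xyz',f["orientation"],degrees=True).as_matrix()
    return np.c_[f["cx"]+f["fx"]*p[:,0]/-p[:,2], f["cy"]-f["fy"]*p[:,1]/-p[:,2]]
def ray(f,u,v,z):
    M=R.from_euler('xyz',f["orientation"],degrees=True).as_matrix()
    d=M@np.array([(u-f["cx"])/f["fx"],-(v-f["cy"])/f["fy"],-1]); return f["position"]+d*(z-f["position"][2])/d[2]
def box(x,y,a,z=.079):
    c,s=np.cos(a),np.sin(a)
    return np.array([[x+c*i*.007-s*j*.032,y+s*i*.007+c*j*.032,z+k*.011] for i in(-1,1) for j in(-1,1) for k in(-1,1)])
def boxmask(f,q):
    m=np.zeros((420*4,560*4),np.uint8)
    h=cv2.convexHull(((proj(f,box(*q))+.5)*4).astype(np.float32)).astype(np.int32)
    cv2.fillPoly(m,[h],1); return m
def fit(fm,q0):
    big=[(f,cv2.resize(m.astype(np.uint8),(2240,1680),interpolation=cv2.INTER_LINEAR)) for f,m in fm]
    def cost(q):
        c=0
        for f,m in big:
            b=boxmask(f,q); c+=1-(b&m).sum()/max(1,(b|m).sum())
        return c
    best=None
    for a in (-.25,0,.25):
        x0=np.array([q0[0],q0[1],q0[2]+a])
        r=minimize(cost,x0,method='Nelder-Mead',options=dict(initial_simplex=[x0,x0+[.006,0,0],x0+[0,.006,0],x0+[0,0,.2]],xatol=1e-4,fatol=1e-4,maxiter=120))
        if best is None or r.fun<best.fun: best=r
    return best.x,best.fun
E
python3 - <<'E'
from h import *
fm=[]
for n in ["scene","side"]:
    f=env.grab_frame(n); t=env.trace(f,"orange_handle")
    for k in t: 
        ys,xs=np.nonzero(k["mask"]); print(n,k["score"],k["mask"].sum(),xs.mean(),ys.mean())
    p=env.trace(f,"orange_pot")[0]["mask"]
    ys,xs=np.nonzero(p); print("pot px",xs.min(),xs.max(),ys.min(),ys.max())
    fm.append((f,t[0]["mask"]))
for s in (fm,fm[:1],fm[1:]):
    q,c=fit(s,[.509,.161,.14]); print(q,np.degrees(q[2]),c)
    if s is fm: Q=q
for i,(f,m) in enumerate(fm):
    im=cv2.resize(f["image"],None,fx=4,fy=4)
    for mm,col in((boxmask(f,Q),(0,255,0)),(cv2.resize(m.astype(np.uint8),(2240,1680)),(255,255,0))):
        cs,_=cv2.findContours(mm,0,1); cv2.drawContours(im,cs,-1,col,1)
    u,v=(proj(f,[[*Q[:2],.079]])[0]*4).astype(int)
    cv2.imwrite(f"pics/b{i}.png",im[v-280:v+280,u-380:u+380])
E
```

```text
scene 0.68 353 237.60339943342777 298.8045325779037
pot px 112 173 182 250
side 0.76 250 292.796 297.88
pot px 176 228 207 270
[0.5130071  0.15174602 0.19947372] 11.429002557108188 0.3849801658493609
[0.5141763  0.15369092 0.27700308] 15.871107675927078 0.2127135823921228
[0.51294    0.1510536  0.20724108] 11.874039166341344 0.15402141717931195
```

```bash
ls pics; python3 -c "
import cv2,numpy as np
cv2.imwrite('pics/b01.png',cv2.resize(np.hstack([cv2.imread('pics/b0.png'),cv2.imread('pics/b1.png')]),(800,300)))"
```

```text
a_scene.png
a_side.png
a_wrist.png
b0.png
b1.png
```

View pics/b01.png

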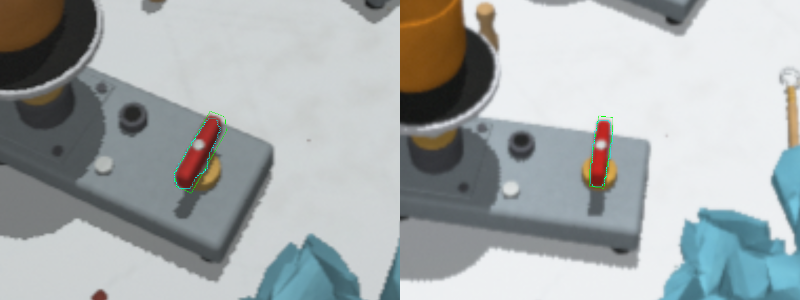

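View pics/b0.png

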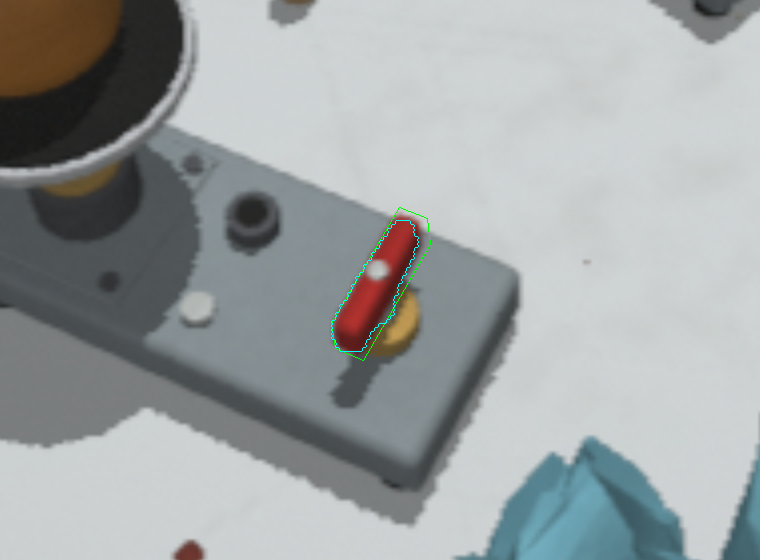

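```bash
python3 - <<'E'
from h import *
from scipy.optimize import least_squares
th=np.linspace(0,2*np.pi,60)
caps=[];pots=[]
for n in ["scene","side"]:
    f=env.grab_frame(n); im=f["image"].astype(int)
    u,v=proj(f,[[.511,.155,.09]])[0].astype(int)
    sub=im[v-16:v+17,u-16:u+17]; m=env.trace(f,"orange_handle")[0]["mask"]
    k=cv2.morphologyEx(m.astype(np.uint8),cv2.MORPH_CLOSE,np.ones((5,5)))[v-16:v+17,u-16:u+17]
    w=np.clip(sub.min(2)-90,0,None)*cv2.erode(k,np.ones((3,3)))
    ys,xs=np.nonzero(w); ww=w[ys,xs]; cu=u-16+(xs*ww).sum()/ww.sum(); cv=v-16+(ys*ww).sum()/ww.sum()
    print(n,"cap",cu,cv,len(ww),ray(f,cu,cv,.090),ray(f,cu,cv,.092)); caps.append((f,cu,cv))
    pots.append((f,env.trace(f,"orange_pot")[0]["mask"].astype(np.uint8)))
r=least_squares(lambda P:np.concatenate([proj(f,[P])[0]-[a,b] for f,a,b in caps]),[.51,.155,.09]);print("tri",r.x,r.fun)
def cost(q):
    c=0
    for f,m in pots:
        P=np.array([[q[0]+r*np.cos(t),q[1]+r*np.sin(t),z] for z in(.162,.252) for t in th for r in (.044,)])
        b=np.zeros((420,560),np.uint8);cv2.fillPoly(b,[cv2.convexHull((proj(f,P)*1).astype(np.float32)).astype(np.int32)],1)
        c+=1-(b&m).sum()/(b|m).sum()
    return c
x0=np.array([.67,.18]);p=minimize(cost,x0,method='Nelder-Mead',options=dict(initial_simplex=[x0,x0+[.02,0],x0+[0,.02]]))
print("pot",p.x,p.fun); d=p.x-r.x[:2]; print(np.hypot(*d),np.degrees(np.arctan2(d[1],d[0])))
yaw=np.degrees(np.arctan2(d[1],d[0]))
for z in(.25,.062):
    for a in (0,45): print(z,a,env.inverse_kinematics([r.x[0],r.x[1],z],[-90,0,yaw+a]))
E
```

```text
scene cap 238.30250990752972 294.08520475561426 20 [0.51366625 0.15260887 0.09      ] [0.51280338 0.15347228 0.092     ]
side cap 292.7698458023986 294.06053683609366 23 [0.51314382 0.15300738 0.09      ] [0.51270149 0.15454091 0.092     ]
tri [0.51339166 0.15280791 0.09007829] [ 0.04775299  0.1378303  -0.08688889 -0.13743269]
pot [0.67818948 0.18212362] 0.23389934123517087
0.16738497611238853 10.08677321405869
0.25 0 [ 3.39325810e+01  1.22096373e+01 -9.53437022e+00 -2.54444375e-14
 -6.82559925e+01 -1.13845808e+02]
0.25 45 [ 3.39325810e+01  1.22096373e+01 -9.53437022e+00 -2.54444375e-14
 -6.82559925e+01 -6.88458078e+01]
0.062 0 [ 3.39325810e+01  2.35129522e+01 -2.38165658e+01 -2.54444375e-14
 -4.26704821e+01 -1.13845808e+02]
0.062 45 [ 3.39325810e+01  2.35129522e+01 -2.38165658e+01 -2.54444375e-14
 -4.26704821e+01 -6.88458078e+01]
```

```bash
python3 - <<'E'
from h import *
env.move_straight([.186,.596,.33],rate=.2)
env.goto([.5134,.1528,.27],[-90,0,11.0])
env.dwell(.2)
s=env.read_state();print(s['clock'],s['position'],s['tool_rot'],s['force'],s['joint_positions'])
f=env.grab_frame("wrist");im=f["image"].copy()
h=cv2.convexHull(proj(f,box(.5134,.1528,np.radians(11))).astype(np.float32)).astype(int)
t=env.trace(f,"orange_handle")
print([(k["score"],k["mask"].sum()) for k in t],[ (k["score"],k["xyz"]) for k in env.search_frame(f,"orange_handle")])
if t: print(fit([(f,t[0]["mask"])],[.5134,.1528,.19]))
im=cv2.resize(im,(784,588)); cv2.polylines(im,[(h*1.4).astype(int)],True,(0,255,0),1);cv2.imwrite("pics/c_wrist.png",im)
g=env.grab_frame("side");cv2.imwrite("pics/c_side.png",g["image"])
E
```

```text
4.0833 [0.51334129 0.15338628 0.26998679] [-8.99981075e+01 -9.33832243e-04  1.10607208e+01] [0.99114258 0.38666183 0.0918506 ] [ 3.39886619e+01  1.15063126e+01 -7.54681775e+00 -1.45915706e-03
 -7.09452723e+01 -1.12927465e+02]
[(0.59, np.int64(711))] [(0.58, [0.5112, 0.1509, 0.0878])]
(array([0.51286902, 0.15311381, 0.24165067]), np.float64(0.185852276853802))
```

View pics/c_wrist.png

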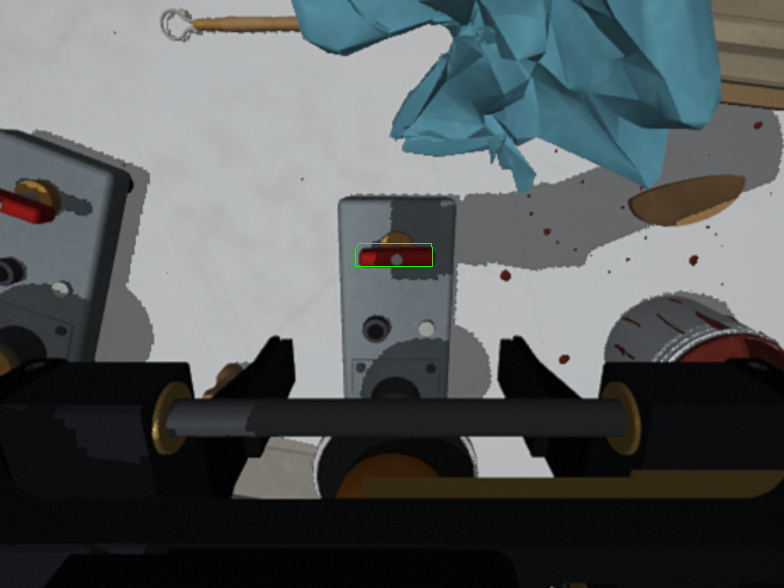

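View pics/c_side.png

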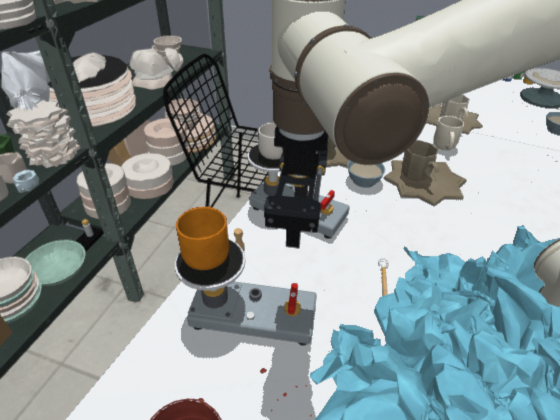

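```bash
python3 - <<'E'
from h import *
hit=env.move_straight([.5132,.1529,.063],rate=.12,force_limit=8)
s=env.read_state();print(hit,s['clock'],s['position'],s['tool_rot'],s['force'])
if not hit:
    env.gripper_to(.6,30)
    s=env.read_state();print(s['clock'],s['position'],s['opening']*87,s['force'],s['wrist_torque'])
g=env.grab_frame("side");cv2.imwrite("pics/d_side.png",g["image"])
g=env.grab_frame("scene");cv2.imwrite("pics/d_scene.png",g["image"])
E
```

```text
False 6.1583 [0.51361249 0.15315192 0.06363881] [-8.99740847e+01 -7.69601117e-02  1.10077521e+01] [-0.33699098 -0.27101914  0.44161063]
6.7 [0.51318588 0.15356163 0.06314771] 63.885659696447256 [-2.61100559  4.00136288  0.29823674] [1.12590576 0.45032935 0.0424122 ]
```

View pics/d_side.png

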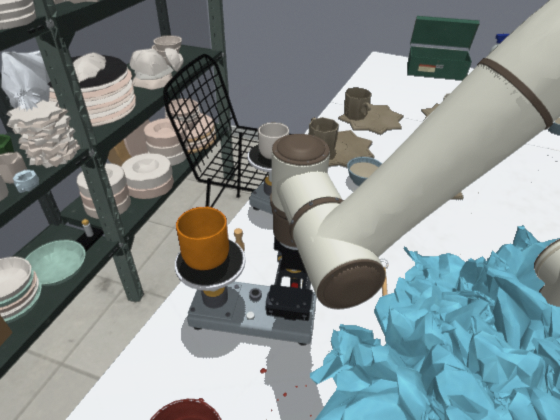

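View pics/d_scene.png

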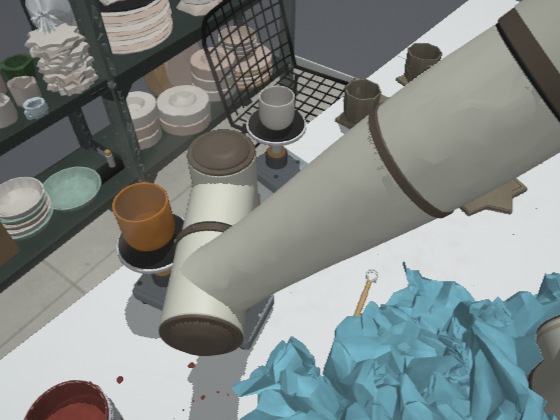

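```bash
cat >> h.py <<'E'
def potrow(n="side"):
    f=env.grab_frame(n); t=env.trace(f,"orange_pot")
    if not t: return f,None
    ys,xs=np.nonzero(t[0]["mask"]); return f,(np.round(xs.mean(),1),np.round(ys.mean(),1),ys.min(),len(ys))
def stat():
    s=env.read_state(); print(round(s['clock'],2),np.round(s['position'],4),"yaw",round(s['tool_rot'][2],2),"open",round(s['opening']*87,1),"F",np.round(s['force'],1),"T",np.round(s['wrist_torque'],2),flush=True); return s
def turn(d):
    j=np.array(env.read_state()['joint_positions']); j[5]+=d; env.set_joints(list(j))
E
python3 - <<'E'
from h import *
f,p=potrow(); print(p)
for z in(.207,.147): print(z,proj(f,[[.678,.182,z]]))
for d in (15,10,8):
    turn(d); stat(); print(potrow()[1])
E
```

```text
(np.float64(202.6), np.float64(237.3), np.int64(207), 2814)
0.207 [[203.56469861 239.82572041]]
0.147 [[206.82957475 262.45404784]]
7.26 [0.5132 0.1536 0.0632] yaw 25.87 open 63.5 F [-2.7  3.3  1.3] T [0.91 0.36 0.22]
(np.float64(202.9), np.float64(238.3), np.int64(208), 2704)
7.64 [0.5131 0.1536 0.0632] yaw 35.65 open 63.7 F [-1.4  3.   0.1] T [0.93 0.43 0.13]
None
8.0 [0.5131 0.1536 0.0632] yaw 43.45 open 63.8 F [-2.4  2.6  0.5] T [0.95 0.47 0.13]
(np.float64(203.7), np.float64(242.2), np.int64(212), 2691)
```

```bash
python3 - <<'E'
from h import *
print(env.read_state()['clock'],potrow()[1],potrow()[1])
turn(9)
for i in range(3):
    stat(); print(potrow()[1]); env.dwell(.15)
f,p=potrow(); print(p); cv2.imwrite("pics/e_side.png",f["image"])
E
```

```text
8.1 (np.float64(203.7), np.float64(242.9), np.int64(213), 2667) (np.float64(204.1), np.float64(243.5), np.int64(213), 2717)
8.57 [0.5131 0.1537 0.0632] yaw 52.42 open 63.4 F [-2.   4.1  1.4] T [0.96 0.54 0.14]
(np.float64(204.3), np.float64(247.1), np.int64(217), 2667)
8.82 [0.5131 0.1537 0.0632] yaw 52.49 open 63.3 F [-2.3  3.2  1.4] T [ 0.99  0.48 -0.1 ]
(np.float64(204.6), np.float64(249.8), np.int64(220), 2586)
9.07 [0.5131 0.1537 0.0632] yaw 52.56 open 63.6 F [-2.   2.9  1.4] T [ 0.95  0.5  -0.08]
(np.float64(205.0), np.float64(252.5), np.int64(224), 2539)
(np.float64(205.6), np.float64(255.1), np.int64(226), 2556)
```

View pics/e_side.png

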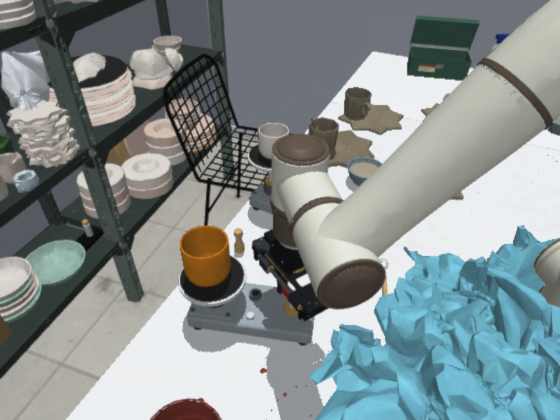

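The pot is at (205,255) and sinking at about 28 mm/s, clear of the gripper. I'll wait until it stops.

```bash
python3 - <<'E'
from h import *
for i in range(5):
    env.dwell(.4); f,p=potrow(); print(env.read_state()['clock'],p)
stat(); cv2.imwrite("pics/f_side.png",f["image"])
E
```

```text
9.925 (np.float64(206.1), np.float64(260.2), np.int64(231), 2505)
10.425 (np.float64(206.1), np.float64(259.9), np.int64(231), 2428)
10.925 (np.float64(206.2), np.float64(260.1), np.int64(231), 2502)
11.425 (np.float64(206.2), np.float64(260.0), np.int64(230), 2440)
11.925 (np.float64(206.1), np.float64(260.1), np.int64(231), 2609)
11.93 [0.5131 0.1536 0.0632] yaw 52.6 open 63.7 F [-2.4  3.2  2.5] T [ 1.17  0.61 -0.08]
```

View pics/f_side.png

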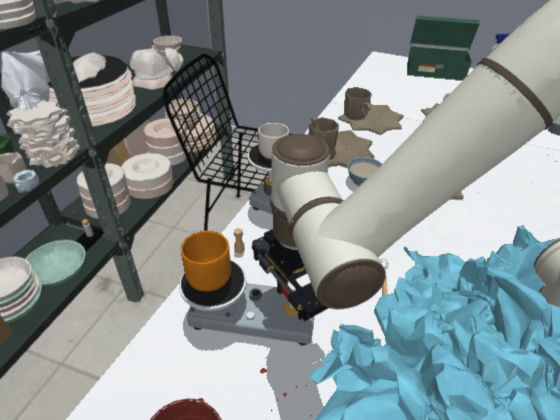

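The pot stopped after dropping 22.8 px; I predicted 22.6 px for 60 mm. Next I'll shut the valve, finding the stop by wrist torque.

```bash
python3 - <<'E'
from h import *
turn(-25); stat(); turn(-15); s=stat()
T0=.0
for i in range(5):
    turn(-2.0); s=stat()
    if abs(s['wrist_torque'][2])>.6: break
print(potrow()[1])
E
```

```text
12.43 [0.5132 0.1536 0.0632] yaw 27.72 open 63.5 F [-2.2  3.7  1.7] T [ 1.08  0.57 -0.09]
12.78 [0.5132 0.1536 0.0631] yaw 12.94 open 63.9 F [-1.5  2.9  2.2] T [ 1.    0.48 -0.02]
13.03 [0.5132 0.1536 0.0632] yaw 11.07 open 63.7 F [-3.1  3.   1.8] T [1.01 0.51 0.02]
13.28 [0.5131 0.1536 0.0632] yaw 9.29 open 63.3 F [-2.1  3.9  1.5] T [0.97 0.57 0.79]
(np.float64(206.2), np.float64(260.2), np.int64(231), 2468)
```

Torque jumped to 0.79 N m at yaw 9.3°, so the valve is on its shut stop. I'll release and retreat straight up.

```bash
python3 - <<'E'
from h import *
env.gripper_to(1.0); s=stat()
p=s['position']; print(env.move_straight([p[0],p[1],.27],rate=.12)); stat()
f=env.grab_frame("wrist");cv2.imwrite("pics/g_wrist.png",f["image"])
t=env.trace(f,"orange_handle")
if t:
    q,c=fit([(f,t[0]["mask"])],[.5132,.153,.18]); print("wrist fit",q,np.degrees(q[2]),c)
env.goto([.186,.596,.33],[-90,0,162.6])
fm=[]
for n in("side","scene"):
    g=env.grab_frame(n);cv2.imwrite(f"pics/g_{n}.png",g["image"])
    t=env.trace(g,"orange_handle")
    if t: print(n,fit([(g,t[0]["mask"])],[.5132,.153,.2]))
    for k in("orange_pot","cream_pot"): print(k,[(r["score"],r["xyz"]) for r in env.search_frame(g,k)])
stat()
E
```

```text
14.11 [0.5132 0.1536 0.0632] yaw 9.06 open 86.9 F [-0.3  0.3 -0.4] T [ 0.07 -0.17 -0.03]
False
15.98 [0.5129 0.1534 0.2693] yaw 9.06 open 86.7 F [ 0.2  0.3 -0.7] T [ 0.03 -0.19 -0.01]
wrist fit [0.51338586 0.15295416 0.18398091] 10.54132964328339 0.15198668307157848
side (array([0.51316051, 0.15133786, 0.20005772]), np.float64(0.1975516082573212))
orange_pot [(0.84, [0.6758, 0.1904, 0.1548])]
cream_pot [(0.73, [0.6808, -0.1743, 0.2096])]
scene (array([0.514385  , 0.15088892, 0.24985859]), np.float64(0.21018829367975478))
orange_pot [(0.58, [0.678, 0.1812, 0.1628])]
cream_pot [(0.57, [0.6827, -0.1857, 0.2082])]
18.48 [0.1862 0.5959 0.33  ] yaw 162.57 open 86.7 F [ 0.7 -0.3  0.7] T [-0.    0.    0.02]
```

View pics/g_wrist.png

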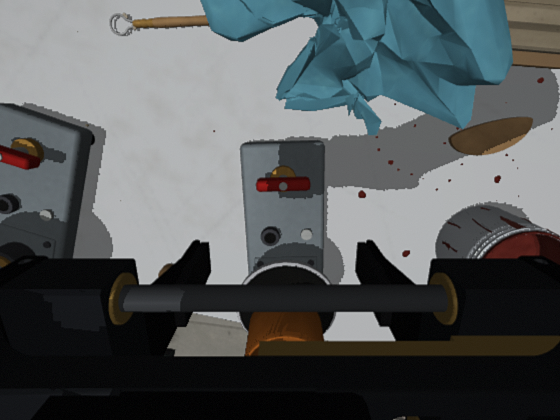

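View pics/g_scene.png

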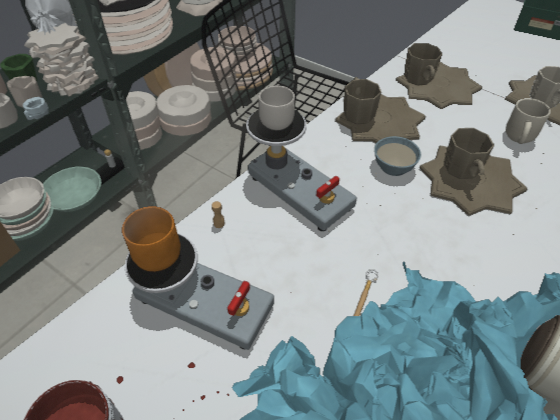

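The bar in the wrist view (at 283,184) is square to the base, at yaw about 10.5°. The orange pot is down and upright on its platform at (150,240), and the cream pot is still raised at (277,107). I'm handing the job in.

```bash
python3 -c "
from workcell import env
env.close_job(); print(env.read_state()['clock'])"
```

```text
the job is handed in; nothing more can be done
the job is handed in; nothing more can be done
```

The orange pot's lift is all the way down and its valve is shut again. The cream pot's lift is still raised, and I handed the job in at about 18.5 s of the 38 s allowed.

- **Opening and sinking:** I gripped the red bar by its ends and turned it about 41° anticlockwise. The pot sank at about 28 mm/s at that setting. It stopped after 22.8 px in the side camera, against 22.6 px predicted for 60 mm.
- **Shutting:** I turned the bar back until the wrist torque jumped to 0.79 N m, which I took as the shut stop. Then I opened the gripper, lifted straight up and moved away.
- **Last checks:** The orange pot stands upright and about 60 mm lower. The cream pot's position is unchanged to within about 2 mm. Tool forces I read stayed under about 6 N, and in the pictures the gripper stayed clear of both pots.
- **What disagreed:**
  - The final bar angle came out differently by camera: 10.5° (wrist), 11.5° (side) and 14.3° (scene). The scene camera's fit had also read high before the turn, so I relied on the wrist view and the torque stop.
  - While the bar was turning freely, the twist torque readings did not have the sign I expected, so I used only the jump at the stop.

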